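# Enable the laser with its key

### The arm

A 6-joint arm with a two-finger parallel gripper is mounted at the origin on the work surface. World frame = base frame: x ahead of the robot, y to its left, z up, the work surface at z = 0. Lengths are in m, angles in rad, forces in N, time in s.
With the tool pointing down it reaches from about 0.275 to 0.975 m from the base axis. Payload 8.4 kg.
Tool frame: the origin (TCP) lies at the very end of the fingers, on their centre line; the grasp point (between the pads) lies 19 mm behind it; z points along the fingers, y is the line along which they close (so a half turn about z gives the same grasp; the last joint's range is limited). The gripper opens to 92 mm and grips with 3 to 60 N. Pads are 20 mm wide; open, the fingers measure 128 mm over their backs; the gripper's body (75 mm by 189 mm) begins 69 mm behind the grasp point.
Start: joints at [-1.302, 0.353, 1.633, -0, 1.155, -0.002], TCP at [0.167, -0.602, 0.215] pointing down, gripper open.
Joint ranges: [-2.63, 2.63], [-0.92, 2.1], [0.06, 2.66], [-1.3, 4.44], [0, 2.69], [-3.02, 3.02]. Speed limits (rad/s): [2.22, 2.22, 2.79, 3.14, 3.14, 3.14].

### API

Orientations are given as a unit quaternion [w, x, y, z].
In Python, from plant import manip, eyes, job gives the robot as it stands.
- The arm moves only by the tool jog_arm, never from a script. Its arguments are lists of equal length, an entry for each row: "hand": the opening, from 0 (shut) to 1 (fully open); "travel": the shift along the world's x, y, z as a fraction of full scale, a list of three; "turn": the turn about the world's z as a fraction of full scale. A call has exactly 5 rows; each row shifts and turns the commanded pose from where the row before left it; what a row does not reach is not made up. Full scale, the value 1, is 50 mm for a shift and 180 degrees for a turn. A row lasts 1/10 s, in which the tool goes at most 50 mm and 8.59 degrees, less where a joint would pass 70% of its speed; a pose out of reach is approached as far as the arm can. A call with a number of a shift or a turn outside -1 to 1 is refused whole. A call with a gripper value outside its range is refused whole. The fingers move at their own pace and stop on an object; "newtons" is the grip in N (left out, the last holds). Time passes only in rows, so rows that do not move let the fingers close, or fill a call up. It gives the time, the measured TCP pose, the force, the opening and the grip force at its end, in the units of the state.
- manip.sense(): the state, without advancing time (a new reading comes with each control period).
- eyes.snapshot(name): name is "scene" or "top" or "wrist"; returns a dict with "frame" (400x640x3 uint8, red, green, blue), "fx", "fy", "cx", "cy" (pixels), "rvec" (rotation vector, rad) and "tvec" (3), from world to camera coordinates, as OpenCV has them. Camera axes: x right, y down, z forward; pixel columns grow to the right and rows downward; lengths in m; the calibration is good to about 2 mm. A picture is of the moment at which its call begins. There is no depth.
- job.hand_in(): hands the job in; it is judged then, once.
The state is a dict: "time_s": time; "joint_positions": joint angles; "qd": joint speeds; "tau": joint torques, N m; "position": TCP position; "ee_rot": TCP orientation; "force": force on the tool from outside, world axes, zero at the start; "torque": the same for the moment, N m; "grip_width": finger opening in m; "gripper_force": force on a finger pad.
Only numpy, scipy, OpenCV 4.12 (cv2) and the standard library are available. Lean on these libraries where they do the work, as an engineer would, in place of code of your own. Each camera call takes 0.05 s, during which the arm holds its last target. There are 200 camera calls.

### The job

Arm the laser controller: pick up its flat-bladed key with the black plastic head from the bench, push the blade fully home in the key switch on the controller's sloped panel, and only then turn the key clockwise to its stop, which is the on position. Leave the key in the switch turned on and let go of it. Do not press the mushroom stop button on the same panel, and do not shift the other things on the bench.

Things in the scene. Friction and masses are not known exactly. Their poses are not given: they have to be found in the camera images.
- key: Loose switch key (60 g) lying flat at first, blade away from the robot (within 0.6 rad of +x). Black plastic head 48 long x 36 wide x 14 mm thick; from its end runs a flat symmetric steel blade 41 long x 12 wide x 4 mm thick, the last 4 mm tapering to 7 x 2 mm. Origin: centre of the head (7 mm over the bench). x along the blade (head -24 to +24 mm, tip +65), y across its width, z its thickness.
- key_tip (a point): Tip of the key's blade, on its centre line, 65 mm along x from the key's origin; same axes as the key.
- console: Fixed laser controller: white and grey console with blue cheeks, 240 deep x 228 wide x 112 mm high, origin under its centre. Its front (own -x) is a panel sloped 30 degrees to the bench, from 32 mm high at the front edge up to 112 mm, facing up and to own -x. On it: the key switch right of the middle (own y -45 mm), the stop button on the left (own y +68 mm), a flush display and a small lamp.
- keyway (a point): Centre of the slot's mouth in the key switch, level with the panel face. z points out of the panel (30 degrees off vertical); the key goes in along -z, either face up. Slot 13.4 mm along y, 5.4 mm along x, chamfered 1.5 mm. Axes turn with the switch; at off, y is level, parallel to the console's y. A steel collar, inner diameter 24 mm, outer 42 mm, stands 4 mm proud round it.
- keyway_floor (a point): Centre of the slot's solid floor, 30 mm below the mouth, where the key's tip comes to rest; the key's head then stays 11 mm clear of the panel face. Same axes as keyway. The mouth lies at x -55, y -45, z 70 mm in the console's frame.
- keyswitch (a joint): Angle of the key switch in rad: 0 off (at the start), 1.047 (60 degrees clockwise seen facing the panel) at the on stop. It turns with a constant friction of about 0.06 Nm, has no return spring and stays where it is left. The key has about 0.12 rad of play in the slot.
- estop (a joint): Red mushroom stop button on the panel, 34 mm across, standing 22 mm proud of the panel, 113 mm left of the key switch. 0 is out (as it must stay), 0.006 m fully pressed.
- drawer_key: Bystander: an ordinary steel drawer key, 90 mm long, round ring head 33 mm across and a round 8 mm shank with a small bit; not the one for the laser. Lies flat, origin at the middle of its underside, x along the shank.
- marker: Bystander: white and black marker pen, 130 mm long, 17 mm thick, lying down, x along it, origin under its middle.
- dishes: Bystander: stack of three Petri dishes, 90 mm across, 42 mm high, origin centre of underside.
- tip_box: Bystander: green pipette-tip box with clear lid, 82 x 120 x 67 mm high, origin centre of underside.
- reagent: Bystander: reagent bottle with blue cap, 64 mm across, 130 mm high, origin centre of underside.
- gel_tray: Bystander: clear gel casting tray with a red comb, 100 x 75 x 28 mm high, origin centre of underside.

How it is judged:
On the way, in this order (a step that is already met when the one before it is completed fails the run):
1. the key's blade is fully home in the slot while the switch is still off (distance between key_tip and keyway_floor below 0.005 m and value of joint keyswitch below 0.2 rad), for 0.2 s.
2. the key, still home, has been turned clockwise to its stop (distance between key_tip and keyway_floor below 0.005 m and value of joint keyswitch above 0.95 rad), for 0.2 s.
At the end, for the whole second after the job is handed in: The key's tip is within 5 mm of the centre of the slot's floor, the switch is within about 0.1 rad of its on stop (over 0.95 rad), the key is let go and at rest, and the stop button is out (all of step 2 and linear speed of key below 0.02 m/s and value of joint estop below 0.003 m); the robot touches nothing.
It fails at once if the switch turned (over 0.3 rad) without the key fully home (tip over 8 mm from the slot's floor) (value of joint keyswitch above 0.3 rad and distance between key_tip and keyway_floor above 0.008 m).
It fails at once if the stop button pressed (over 3 mm) (value of joint estop above 0.003 m).
It fails at once if another thing on the bench shifted by more than 30 mm (distance of any of drawer_key, marker, dishes, tip_box, reagent, gel_tray from where it was at the start of the episode above 0.03 m).
It also fails if it takes over 72 s, if anything falls off the work surface, if the arm or the gripper's body presses on something with over 40 N, if the wrist force passes 120 N, or if a joint passes its speed limit or range.

## Working session

There is one attempt and no reset: what is moved stays moved. The work goes in short steps, Python scripts to look and compute and a tool call to move; the robot and the scene stay as the last step left them, time stands still between calls to the robot, and variables do not carry over. Pictures are saved under pics/ and viewed, at most 10 in all, crops included, and the job is handed in when it is done.

Besides the shell and the picture viewer there is one more tool, called after "Request:" as name([rows], argument=value, ...), one row to a line, values as JSON. jog_arm: Moves the arm, as the interface text tells. Its arguments: {"type":"object","properties":{"hand":{"type":"array","items":{"type":"number"}},"travel":{"type":"array","items":{"type":"array","items":{"type":"number","minimum":-1,"maximum":1}}},"turn":{"type":"array","items":{"type":"number","minimum":-1,"maximum":1}},"newtons":{"type":"number"}},"required":["hand","travel","turn"]}

```bash
mkdir -p pics; ls; cat > h.py <<'E'
import numpy as np, cv2
from plant import manip, eyes, job
def snap(n,f):
    s=eyes.snapshot(n); cv2.imwrite(f'pics/{f}.png',s['frame'][:,:,::-1]); np.save(f'pics/{f}.npy',{k:v for k,v in s.items()},allow_pickle=True); return s
def load(f): return np.load(f'pics/{f}.npy',allow_pickle=True).item()
def cam(s):
    R=cv2.Rodrigues(np.array(s['rvec'],float))[0]; return R,np.array(s['tvec'],float).ravel()
def ray(s,u,v):
    R,t=cam(s); return -R.T@t, R.T@np.array([(u-s['cx'])/s['fx'],(v-s['cy'])/s['fy'],1])
def onz(s,u,v,z):
    c,d=ray(s,u,v); return c+d*(z-c[2])/d[2]
def proj(s,P):
    K=np.array([[s['fx'],0,s['cx']],[0,s['fy'],s['cy']],[0,0,1.]])
    return cv2.projectPoints(np.array(P,float).reshape(-1,1,3),np.array(s['rvec'],float),np.array(s['tvec'],float),K,None)[0].reshape(-1,2)
def crop(f,x0,y0,x1,y1,k,g):
    im=cv2.imread(f'pics/{f}.png')[y0:y1,x0:x1]; cv2.imwrite(f'pics/{g}.png',cv2.resize(im,None,fx=k,fy=k,interpolation=cv2.INTER_CUBIC))
E
python3 - <<'E'
from h import *
a=snap('top','t0');b=snap('scene','s0')
for s in(a,b):
    print(s['fx'],s['cx'],s['cy'],ray(s,320,200))
print(manip.sense())
cv2.imwrite('pics/both.png',cv2.resize(np.vstack([a['frame'],b['frame']])[:,:,::-1],(480,600),interpolation=cv2.INTER_AREA))
E
```

```text
pics
360.8249549595431 321.59013378919053 201.8851529645357 (array([0.39211144, 0.0327966 , 1.18298867]), array([ 0.13179474,  0.00405222, -0.99129231]))
400.2396288009465 316.85421886602984 199.0459853665953 (array([ 1.03864187, -0.59588683,  0.57473709]), array([-0.52199096,  0.68417919, -0.50940331]))
{'time_s': 0.1, 'joint_positions': array([-1.30238985e+00,  3.53561420e-01,  1.63406817e+00,  1.91830194e-05,
        1.15517791e+00, -2.39609695e-03]), 'qd': array([ 0.00066796,  0.00046931, -0.00161908,  0.00089515,  0.00031423,
        0.00018178]), 'tau': array([ 1.93122337e-04, -5.94908667e+01, -3.34932125e+01,  6.98888116e-02,
        1.82893022e-02, -2.62592789e-05]), 'position': array([ 0.1670812 , -0.60179233,  0.21394607]), 'ee_rot': array([-6.03221126e-04,  9.90847583e-01,  1.34984069e-01, -7.18572504e-05]), 'force': array([ 0.92241757, -0.01897756, -1.20498759]), 'torque': array([-0.04543238,  0.00394273,  0.02277627]), 'gripper_force': 0.0, 'grip_width': 0.09199171125193907}
```

View pics/t0.png

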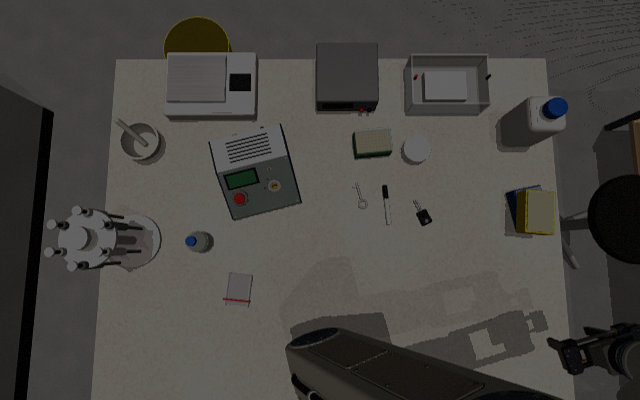

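View pics/s0.png

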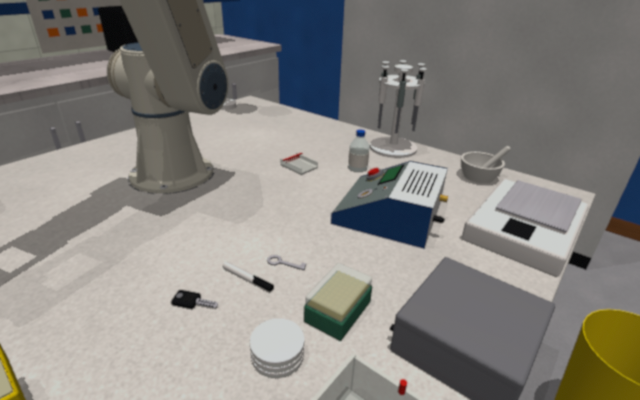

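```bash
python3 - <<'E'
from h import *
a=cv2.imread('pics/t0.png')
a=np.clip(a.astype(float)*1.8,0,255).astype(np.uint8)
r=lambda x,k:cv2.resize(x,None,fx=k,fy=k,interpolation=cv2.INTER_CUBIC)
L=r(a[115:225,200:310],5)   # 550x550
R=r(a[190:230,400:440],6)
P=np.zeros((550,240,3),np.uint8);P[:240]=R
b=cv2.imread('pics/s0.png')
P[300:300+240]=r(b[280:320,165:225],4)[:, :240][:240,:240] if 0 else P[300:540]
q=r(b[280:320,165:225],4);P[300:460]=q
cv2.imwrite('pics/c1.png',np.hstack([L,P]))
E
```

```text
(no output)
```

View pics/c1.png

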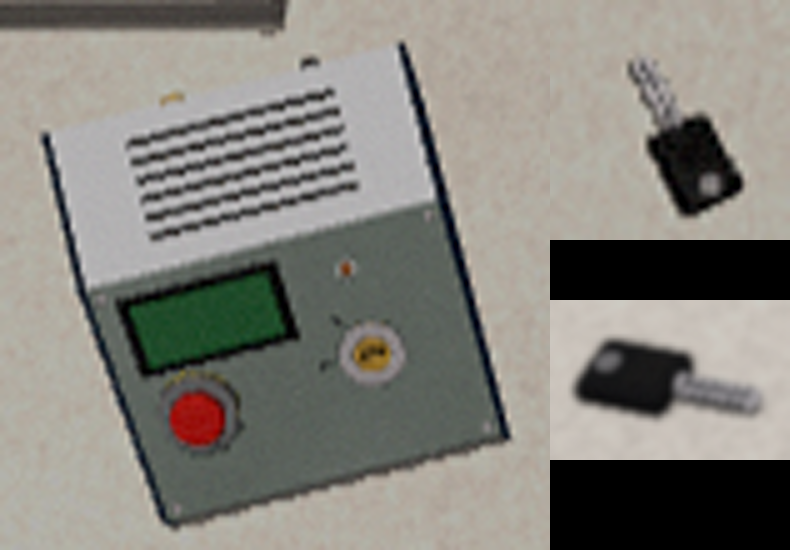

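```bash
cat >> h.py <<'E'
from scipy.optimize import least_squares
def Rz(y): c,s=np.cos(y),np.sin(y); return np.array([[c,-s,0],[s,c,0],[0,0,1]])
E
python3 - <<'E'
from h import *
s=load('t0')
own=np.array([[120,114,112],[120,-114,112],[-120,-114,32],[-120,114,32],[18.6,114,112],[18.6,-114,112],[-57,-45,73.5]])/1e3
px=np.array([[45,132],[402,43],[508,437],[168,525],[85,290],[436,200],[371,353]])/5+[200,115]
f=lambda p:(proj(s,(own@Rz(p[2]).T)+[p[0],p[1],0])-px).ravel()
r=least_squares(f,[.5,.2,.2]);print('console',r.x,r.fun.reshape(-1,2).round(1))
p=r.x;print('mouth',Rz(p[2])@[-.055,-.045,.07]+[p[0],p[1],0])
k=np.array([[24,-18,14],[-24,-18,14],[-24,18,14],[24,18,14],[65,0,9]])/1e3
kp=np.array([[162,115],[192,185],[138,217],[98,148],[90,60]])/6+[400,190]
g=lambda p:(proj(s,(k@Rz(p[2]).T)+[p[0],p[1],0])-kp).ravel()
r=least_squares(g,[.4,-.2,.4]);print('key',r.x,r.fun.reshape(-1,2).round(1))
for n,u,v in[('marker a',386,186),('marker b',388,223),('dkey ring',362,203),('dkey end',357,184)]: print(n,onz(s,u,v,.01))
E
```

```text
console [0.62719834 0.23701604 0.25658263] [[-0.5  0.5]
 [ 0.5 -0.1]
 [ 0.1 -0.8]
 [-1.  -0.3]
 [-1.2  0.4]
 [ 1.7 -0.4]
 [ 0.3  0.5]]
mouth [0.58541883 0.1795315  0.07      ]
key [ 0.48887318 -0.30208667  0.44940719] [[-1.  -0.5]
 [ 1.   1.1]
 [ 0.2  0.6]
 [-0.1 -1.2]
 [-0.1  0. ]]
marker a [ 0.59413984 -0.18000444  0.01      ]
marker b [ 0.47211022 -0.18348825  0.01      ]
dkey ring [ 0.53785196 -0.09998229  0.01      ]
dkey end [ 0.601033   -0.08452389  0.01      ]
```

Request:
jog_arm([
  [0.263,0.243,-0.05],
  [0.263,0.243,-0.05],
  [0.263,0.243,-0.05],
  [0.263,0.243,-0.05],
  [0.263,0.243,-0.05],
], hand=[1,1,1,1,1], turn=[0.0423,0.0423,0.0423,0.0423,0.0423])

```text
time_s: 0.6
position: [0.2333, -0.5407, 0.2016]
ee_rot: [-0.0, 0.891, 0.453, 0.0]
force: [-0.5, 0.1, 0.2]
grip_width: 0.0919
gripper_force: 0.0
```

Request:
jog_arm([
  [0.263,0.243,-0.05],
  [0.263,0.243,-0.05],
  [0.263,0.243,-0.05],
  [0.263,0.243,-0.05],
  [0.263,0.243,-0.05],
], hand=[1,1,1,1,1], turn=[0.0423,0.0423,0.0423,0.0423,0.0423])

```text
time_s: 1.1
position: [0.299, -0.48, 0.1892]
ee_rot: [-0.0, 0.695, 0.719, 0.0]
force: [0.6, -0.3, 1.4]
grip_width: 0.0918
gripper_force: 0.0
```

Request:
jog_arm([
  [0.263,0.243,-0.05],
  [0.263,0.243,-0.05],
  [0.263,0.243,-0.05],
  [0.263,0.243,-0.05],
  [0.263,0.243,-0.05],
], hand=[1,1,1,1,1], turn=[0.0423,0.0423,0.0423,0.0423,0.0423])

```text
time_s: 1.6
position: [0.3647, -0.4193, 0.1767]
ee_rot: [-0.0, 0.422, 0.906, 0.0]
force: [0.5, 0.0, 0.7]
grip_width: 0.092
gripper_force: 0.0
```

Request:
jog_arm([
  [0.263,0.243,-0.05],
  [0.263,0.243,-0.05],
  [0.263,0.243,-0.05],
  [0.263,0.243,-0.05],
  [0.263,0.243,-0.05],
], hand=[1,1,1,1,1], turn=[0.0423,0.0423,0.0423,0.0423,0.0423])

```text
time_s: 2.1
position: [0.4305, -0.3585, 0.1642]
ee_rot: [-0.0, 0.104, 0.995, 0.0]
force: [0.2, -0.5, 0.3]
grip_width: 0.0916
gripper_force: 0.0
```

Request:
jog_arm([
  [0.263,0.243,-0.05],
  [0.263,0.243,-0.05],
  [0.263,0.243,-0.05],
  [0.263,0.243,-0.05],
  [0.263,0.243,-0.05],
], hand=[1,1,1,1,1], turn=[0.0423,0.0423,0.0423,0.0423,0.0423])

```text
time_s: 2.6
position: [0.4962, -0.2978, 0.1517]
ee_rot: [-0.0, -0.226, 0.974, 0.0]
force: [-0.7, 0.5, -0.8]
grip_width: 0.092
gripper_force: 0.0
```

```bash
cat >> h.py <<'E'
def st():
    s=manip.sense(); w,x,y,z=s['ee_rot']; print('t',s['time_s'],'pos',s['position'].round(4),'yaw',round(np.degrees(2*np.arctan2(y,x)),2),'wz',round(float(w),4),round(float(z),4),'q',s['joint_positions'].round(3),'F',s['force'].round(1),'T',s['torque'].round(2),'g',round(s['grip_width']*1e3,2),round(s['gripper_force'],1)); return s
E
python3 - <<'E'
from h import *
st(); snap('wrist','w1')
E
```

```text
t 2.6 pos [ 0.4962 -0.2978  0.1517] yaw 206.18 wz -0.0002 0.0002 q [-0.543  0.35   1.792  0.     1.    -2.571] F [-0.7  0.5 -0.8] T [ 0.01 -0.12 -0.01] g 91.98 0.0
```

View pics/w1.png

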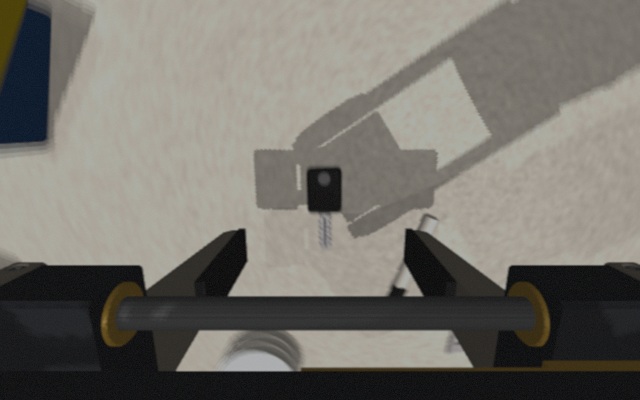

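```bash
python3 - <<'E'
from h import *
s=load('w1')
k=np.array([[-24,18,14],[-24,-18,14],[24,-18,14],[24,18,14],[65,0,8]])/1e3
kp=np.array([[341,167.5],[308,167.5],[307,211.5],[340,211.5],[325.5,247]])
for kp in (kp,kp[[1,0,3,2,4]]):
  g=lambda p:(proj(s,(k@Rz(p[2]).T)+[p[0],p[1],0])-kp).ravel()
  r=least_squares(g,[.49,-.3,.45]);print('key',r.x,np.degrees(r.x[2]),r.fun.reshape(-1,2).round(1))
E
```

```text
key [ 0.49302106 -0.30048873  0.46135622] 26.433764113393995 [[ 1.3 -1.5]
 [-2.  -1.3]
 [-0.2  1.3]
 [ 1.8  1.1]
 [-1.   0.7]]
key [ 0.49339527 -0.30033858  0.46388259] 26.578514550982796 [[ 34.2  -1.1]
 [-35.1  -0.9]
 [-33.1   1.7]
 [ 34.9   1.5]
 [ -0.9   1.1]]
```

Request:
jog_arm([
  [0.06,0.01,-0.75],
  [0,0,-0.75],
  [0,0,-0.75],
  [0,0,-0.45],
  [0,0,-0.28],
], hand=[1,1,1,1,1], turn=[0,0,0,0,0])

```text
time_s: 3.15
position: [0.4975, -0.2974, 0.0009]
ee_rot: [-0.001, -0.223, 0.975, 0.001]
force: [-0.2, -0.4, 0.1]
grip_width: 0.0918
gripper_force: 0.0
```

Request:
jog_arm([
  [0,0,0],
  [0,0,0],
  [0,0,0],
  [0,0,0],
  [0,0,0],
], hand=[0.3,0.3,0.3,0.3,0.3], turn=[0,0,0,0,0], newtons=15)

```text
time_s: 3.65
position: [0.4991, -0.2981, 0.0035]
ee_rot: [0.0, -0.224, 0.975, -0.0]
force: [0.6, -0.2, -0.1]
grip_width: 0.054
gripper_force: 0.0
```

Request:
jog_arm([
  [0,0,0],
  [0,0,0],
  [0,0,0],
  [0,0,0],
  [0,0,0],
], hand=[0,0,0,0,0], turn=[0,0,0,0,0], newtons=15)

```text
time_s: 4.15
position: [0.499, -0.298, 0.0032]
ee_rot: [0.0, -0.224, 0.975, -0.0]
force: [-0.3, 0.7, 1.8]
grip_width: 0.0358
gripper_force: 15.0
```

Request:
jog_arm([
  [0,0,0.3],
  [0,0,0.7],
  [0,0,0.8],
  [0,0,0.8],
  [0,0,0.8],
], hand=[0,0,0,0,0], turn=[0,0,0,0,0])

```text
time_s: 4.65
position: [0.4987, -0.2978, 0.1756]
ee_rot: [0.0, -0.224, 0.975, -0.0]
force: [0.3, -0.4, -0.9]
grip_width: 0.0361
gripper_force: 15.0
```

Request:
jog_arm([
  [0.292,0.565,0],
  [0.292,0.565,0],
  [0.292,0.565,0],
  [0.292,0.565,0],
  [0.292,0.565,0],
], hand=[0,0,0,0,0], turn=[-0.0376,-0.0376,-0.0376,-0.0376,-0.0376])

```text
time_s: 5.15
position: [0.5723, -0.1555, 0.1742]
ee_rot: [0.0, 0.072, 0.997, -0.0]
force: [0.5, 1.0, -0.6]
grip_width: 0.0356
gripper_force: 15.0
```

Request:
jog_arm([
  [0.292,0.565,0],
  [0.292,0.565,0],
  [0.292,0.565,0],
  [0.292,0.565,0],
  [0.292,0.565,0],
], hand=[0,0,0,0,0], turn=[-0.0376,-0.0376,-0.0376,-0.0376,-0.0376])

```text
time_s: 5.65
position: [0.6453, -0.0142, 0.1741]
ee_rot: [0.0, 0.359, 0.933, 0.0]
force: [-0.0, -0.2, 0.1]
grip_width: 0.0357
gripper_force: 15.0
```

Request:
jog_arm([
  [0.292,0.565,0],
  [0.292,0.565,0],
  [0.292,0.565,0],
  [0.292,0.565,0],
  [0.292,0.565,0],
], hand=[0,0,0,0,0], turn=[-0.0376,-0.0376,-0.0376,-0.0376,-0.0376])

```text
time_s: 6.15
position: [0.7182, 0.127, 0.1741]
ee_rot: [0.0, 0.615, 0.788, 0.0]
force: [0.8, 0.2, -0.6]
grip_width: 0.0357
gripper_force: 15.0
```

```bash
python3 - <<'E'
from h import *
st(); a=snap('scene','s1'); b=snap('top','t1')
r=lambda x,k:cv2.resize(x,None,fx=k,fy=k,interpolation=cv2.INTER_CUBIC)
A=r(a['frame'][60:260,280:480,::-1],2.9);B=r(b['frame'][110:220,200:340,::-1],1.6)
A=A[:580];im=np.zeros((580,800,3),np.uint8);im[:,:580]=A[:,:580];im[:B.shape[0],580:580+220]=np.clip(B[:,:220]*1.6,0,255);cv2.imwrite('pics/c2.png',im)
E
```

```text
t 6.15 pos [0.7182 0.127  0.1741] yaw 104.07 wz 0.0001 0.0 q [ 0.173  0.548  1.42  -0.     1.173 -0.073] F [ 0.8  0.2 -0.6] T [-0.09 -0.07  0.04] g 35.75 15.0
```

View pics/c2.png

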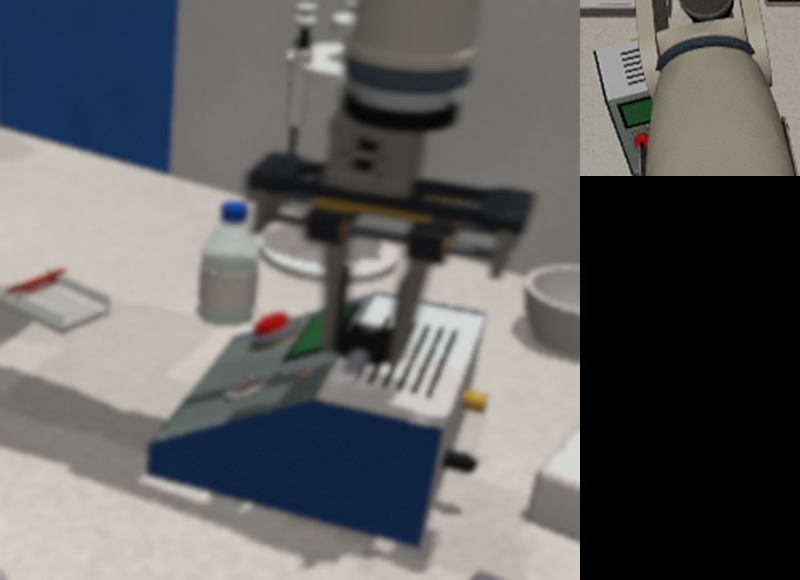

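```bash
python3 - <<'E'
from h import *
s=load('t0');b=load('s1')
own=np.array([[120,114,112],[120,-114,112],[-120,-114,32],[-120,114,32],[18.6,114,112],[18.6,-114,112],[-57,-45,73.5]])/1e3
px=np.array([[45,132],[402,43],[508,437],[168,525],[85,290],[436,200],[371,353]])/5+[200,115]
ob=own[[0,1,5,6]];pb=np.array([[485,312],[441,430],[310,402],[243,387]])/2.9+[280,60]
P=lambda o,p:o@Rz(p[2]).T+[p[0],p[1],0]
p0=[.6272,.2370,.2566]
print((proj(b,P(ob,p0))-pb).round(1))
r=least_squares(lambda p:np.r_[(proj(s,P(own,p))-px).ravel(),(proj(b,P(ob,p))-pb).ravel()],p0);print(r.x,r.fun.reshape(-1,2).round(1))
p=r.x;print('mouth',P(np.array([-.055,-.045,.07]),p),'piv',P(np.array([.060,-.131,0]),p))
e=manip.sense()['position'];print(((e[:2]-p[:2])@Rz(p[2])[:2,:2])*1e3)
print('tcp px crop',(proj(b,e)-[280,60])*2.9)
E
```

```text
[[-1.5  0.3]
 [-1.9  0.1]
 [-1.1 -0.5]
 [-1.2 -1.2]]
[0.62876329 0.23754441 0.26021176] [[-0.8  0.2]
 [ 0.1 -0.7]
 [ 0.1 -1.4]
 [-1.  -0.7]
 [-1.3  0. ]
 [ 1.5 -1. ]
 [ 0.2 -0. ]
 [-1.   0.3]
 [-0.9  0.2]
 [-0.2 -0.3]
 [-0.5 -1. ]]
mouth [0.58719267 0.17990862 0.07      ] piv [0.72044778 0.12639157 0.        ]
[  59.42172159 -127.78231675]
tcp px crop [[367.00533775 350.2431496 ]]
```

Request:
jog_arm([
  [0.02,-0.08,-0.3],
  [0,0,-0.4],
  [0,0,-0.3],
  [0,0,-0.1],
  [0,0,-0.06],
], hand=[0,0,0,0,0], turn=[0,0,0,0,0])

```text
time_s: 6.75
position: [0.7181, 0.1206, 0.1148]
ee_rot: [-0.0, 0.613, 0.79, -0.001]
force: [-2.8, -2.3, 5.9]
grip_width: 0.0361
gripper_force: 15.0
```

Request:
jog_arm([
  [0,0,-0.08],
  [0,0,-0.08],
  [0,0,-0.08],
  [0,0,-0.08],
  [0,0,0],
], hand=[0,0,0,0,0], turn=[0,0,0,0,0])

```text
time_s: 7.25
position: [0.7194, 0.1212, 0.1001]
ee_rot: [0.001, 0.613, 0.79, 0.0]
force: [-1.2, -1.9, 1.7]
grip_width: 0.036
gripper_force: 15.0
```

```bash
python3 - <<'E'
from h import *
st(); a=snap('scene','s2')
crop('s2',340,120,480,240,5,'c3')
E
```

```text
t 7.25 pos [0.7194 0.1212 0.1001] yaw 104.35 wz 0.0005 0.0003 q [ 0.165  0.619  1.473 -0.     1.048 -0.085] F [-1.2 -1.9  1.7] T [-0.26  0.11  0.03] g 36.03 15.0
```

View pics/c3.png

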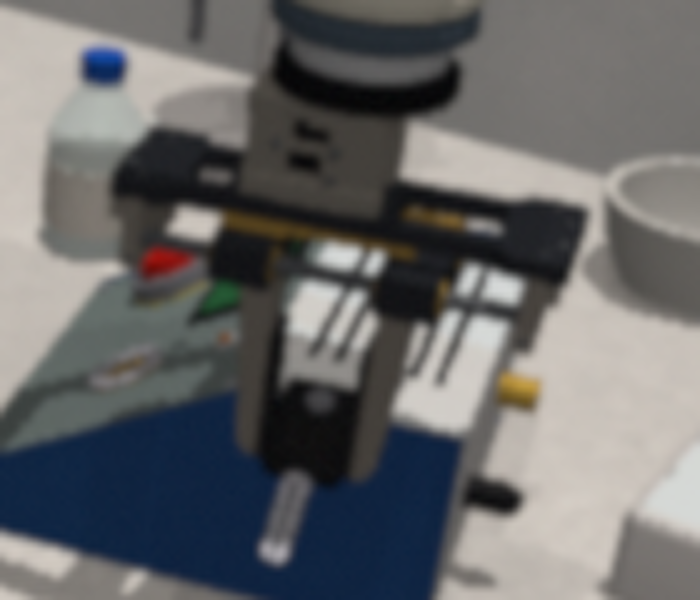

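Request:
jog_arm([
  [0,0,-0.08],
  [0,0,-0.08],
  [0,0,-0.08],
  [0,0,-0.05],
  [0,0,0],
], hand=[0,0,0,0,0], turn=[0,0,0,0,0])

```text
time_s: 7.8
position: [0.7204, 0.1213, 0.0857]
ee_rot: [0.001, 0.613, 0.79, 0.001]
force: [1.2, -3.8, 2.2]
grip_width: 0.0361
gripper_force: 15.0
```

```bash
cat >> h.py <<'E'
def kpose(e,th,px=.008,h=.0038,sgn=-1):
    # key frame from tool pose; flipped tool: key yaw = tool yaw - 180
    w,x,y,z=e['ee_rot']; yaw=2*np.arctan2(y,x)+np.pi
    Ry=cv2.Rodrigues(np.array([0,th,0.]))[0]
    R=Rz(yaw)@Ry; piv=e['position']+[0,0,h]
    return R, piv-R@[px,0,0]
E
python3 - <<'E'
from h import *
e=st(); a=snap('scene','s3')
crop('s3',360,170,450,250,7,'c4')
for s,f in((load('s2'),None),(a,1)):
  if f is None: e2=dict(e);e2['position']=np.array([.7194,.1212,.1001])
  else: e2=e
  for d in(30,40,50,55,60,65,70):
    R,o=kpose(e2,np.radians(d)); q=proj(s,[o+R@[.065,0,0],o+R@[.024,0,0],o+R@[-.024,.018,.007]])
    print(d,q.round(1).tolist(), ((q-[360,170])*7).round(0).tolist() if f else '')
E
```

```text
t 7.8 pos [0.7204 0.1213 0.0857] yaw 104.34 wz 0.0013 0.0009 q [ 1.650e-01  6.350e-01  1.481e+00 -1.000e-03  1.023e+00 -8.500e-02] F [ 1.2 -3.8  2.2] T [-0.46 -0.37  0.01] g 36.06 15.0
30 [[393.4, 231.6], [398.7, 215.8], [412.5, 198.2]] 
40 [[393.7, 233.3], [398.7, 216.3], [412.3, 197.5]] 
50 [[394.1, 234.3], [398.9, 216.6], [412.1, 197.3]] 
55 [[394.4, 234.4], [398.9, 216.7], [411.9, 197.4]] 
60 [[394.7, 234.4], [399.0, 216.7], [411.7, 197.5]] 
65 [[395.1, 234.2], [399.1, 216.7], [411.4, 197.8]] 
70 [[395.5, 233.9], [399.2, 216.6], [411.2, 198.2]] 
30 [[393.1, 237.2], [398.3, 221.3], [412.0, 203.8]] [[231.0, 470.0], [268.0, 359.0], [364.0, 237.0]]
40 [[393.3, 238.8], [398.4, 221.8], [411.9, 203.2]] [[233.0, 482.0], [268.0, 363.0], [363.0, 232.0]]
50 [[393.7, 239.7], [398.5, 222.1], [411.6, 203.0]] [[236.0, 488.0], [269.0, 365.0], [361.0, 231.0]]
55 [[394.0, 239.8], [398.5, 222.2], [411.4, 203.1]] [[238.0, 489.0], [270.0, 365.0], [360.0, 231.0]]
60 [[394.4, 239.8], [398.6, 222.2], [411.2, 203.2]] [[241.0, 489.0], [270.0, 365.0], [358.0, 233.0]]
65 [[394.7, 239.6], [398.7, 222.1], [411.0, 203.5]] [[243.0, 487.0], [271.0, 365.0], [357.0, 235.0]]
70 [[395.2, 239.2], [398.8, 222.1], [410.7, 203.9]] [[246.0, 484.0], [272.0, 364.0], [355.0, 238.0]]
```

View pics/c4.png

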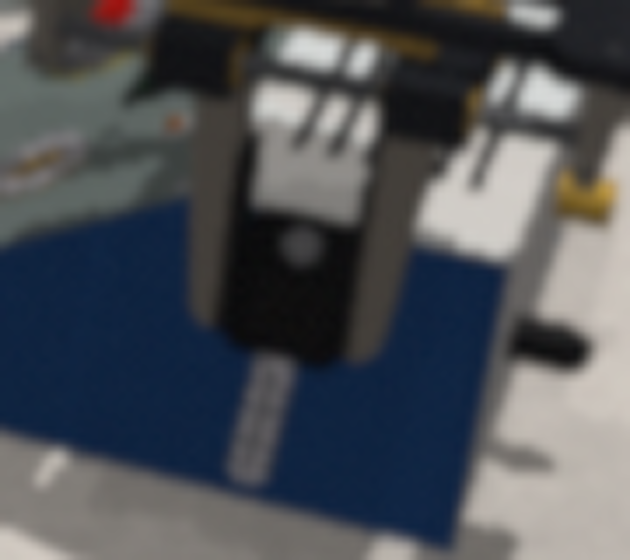

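Request:
jog_arm([
  [0,0,0.3],
  [0,0,0.5],
  [0,0,0.5],
  [0,0,0.5],
  [0,0,0.2],
], hand=[0,0,0,0,0], turn=[0,0,0,0,0])

```text
time_s: 8.35
position: [0.72, 0.1223, 0.1882]
ee_rot: [0.001, 0.613, 0.79, 0.002]
force: [0.0, -0.2, -2.5]
grip_width: 0.036
gripper_force: 15.0
```

Request:
jog_arm([
  [-0.24,0.062,0],
  [-0.24,0.062,0],
  [-0.24,0.062,0],
  [-0.24,0.062,0],
  [-0.24,0.062,0],
], hand=[0,0,0,0,0], turn=[0.0335,0.0335,0.0335,0.0335,0.0335])

```text
time_s: 8.85
position: [0.6579, 0.1375, 0.1842]
ee_rot: [-0.001, 0.385, 0.923, -0.0]
force: [0.2, 0.0, -1.2]
grip_width: 0.0359
gripper_force: 15.0
```

Request:
jog_arm([
  [-0.24,0.062,0],
  [-0.24,0.062,0],
  [-0.24,0.062,0],
  [-0.24,0.062,0],
  [-0.24,0.062,0],
], hand=[0,0,0,0,0], turn=[0.0335,0.0335,0.0335,0.0335,0.0335])

```text
time_s: 9.35
position: [0.5979, 0.153, 0.1843]
ee_rot: [-0.001, 0.131, 0.991, -0.0]
force: [0.3, -0.9, -1.8]
grip_width: 0.0364
gripper_force: 15.0
```

Request:
jog_arm([
  [-0.24,0.062,-0.14],
  [-0.24,0.062,-0.14],
  [-0.24,0.062,-0.14],
  [-0.24,0.062,-0.14],
  [-0.24,0.062,-0.14],
], hand=[0,0,0,0,0], turn=[0.0335,0.0335,0.0335,0.0335,0.0335])

```text
time_s: 9.85
position: [0.5379, 0.1685, 0.1491]
ee_rot: [-0.0, -0.131, 0.991, 0.0]
force: [0.8, 0.5, -0.3]
grip_width: 0.0359
gripper_force: 15.0
```

```bash
python3 - <<'E'
from h import *
e=st(); a=snap('scene','s4'); st()
q=proj(a,e['position'])[0]; x0,y0=int(q[0])-45,int(q[1])-30; print(x0,y0)
crop('s4',x0,y0,x0+100,y0+75,8,'c5')
for d in(45,50,55,60,65,70):
    R,o=kpose(e,np.radians(d)); q=proj(a,[o+R@[.065,0,0],o+R@[.024,0,0],o+R@[-.024,-.018,-.007],o+R@[-.024,-.018,.007]]); print(d,((q-[x0,y0])*8).round(0).tolist())
E
```

```text
t 9.85 pos [0.5379 0.1685 0.1491] yaw 195.05 wz -0.0005 0.0001 q [ 0.301  0.332  1.827  0.     0.984 -1.533] F [ 0.8  0.5 -0.3] T [ 0.1  -0.11  0.01] g 35.86 15.0
t 9.9 pos [0.5353 0.1684 0.1478] yaw 195.41 wz -0.0021 -0.0 q [ 3.020e-01  3.310e-01  1.830e+00  1.000e-03  9.840e-01 -1.538e+00] F [-2.4  0.2 -1.9] T [ 0.13 -0.05 -0.01] g 35.63 15.0
302 131
45 [[477.0, 375.0], [396.0, 274.0], [263.0, 187.0], [295.0, 163.0]]
50 [[465.0, 382.0], [393.0, 276.0], [269.0, 181.0], [303.0, 160.0]]
55 [[452.0, 388.0], [389.0, 278.0], [275.0, 176.0], [311.0, 158.0]]
60 [[439.0, 393.0], [385.0, 279.0], [281.0, 171.0], [319.0, 157.0]]
65 [[425.0, 397.0], [381.0, 280.0], [288.0, 167.0], [328.0, 156.0]]
70 [[411.0, 399.0], [377.0, 281.0], [295.0, 163.0], [337.0, 156.0]]
```

View pics/c5.png

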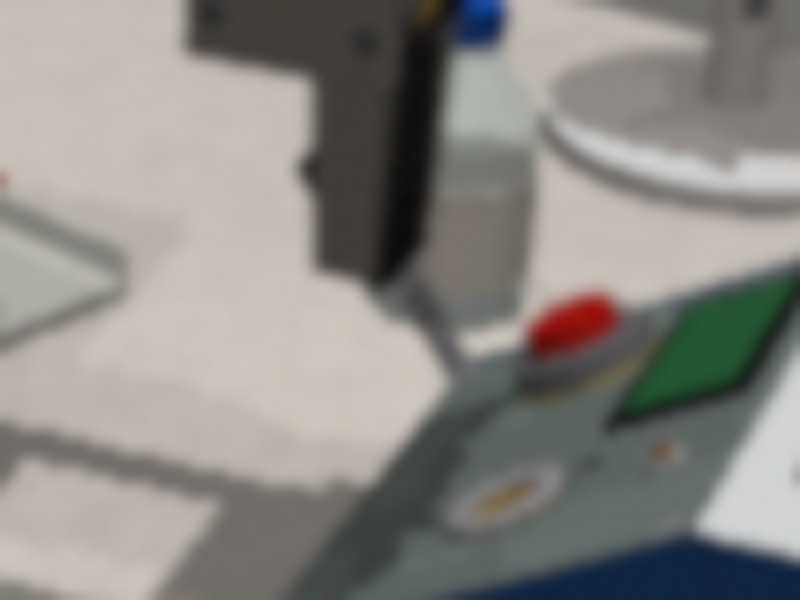

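Request:
jog_arm([
  [0,0,0],
  [0,0,0],
  [0,0,0],
  [0,0,0],
  [0,0,0],
], hand=[0,0,0,0,0], turn=[0,0,0,0,0])

```text
time_s: 10.4
position: [0.5393, 0.1682, 0.1497]
ee_rot: [0.0, -0.128, 0.992, 0.0]
force: [-0.8, -0.6, -1.1]
grip_width: 0.0358
gripper_force: 15.0
```

```bash
python3 - <<'E'
from h import *
e=st(); a=snap('scene','s5'); w=snap('wrist','w5')
q=proj(a,e['position'])[0]; x0,y0=int(q[0])-15,int(q[1])-15; print(x0,y0)
A=cv2.resize(a['frame'][y0:y0+42,x0:x0+42,::-1],None,fx=10,fy=10,interpolation=cv2.INTER_CUBIC)
def pts(e,d): 
    R,o=kpose(e,np.radians(d)); return [o+R@np.array(v) for v in([.065,0,0],[.024,0,0],[.024,.006,0],[.024,-.006,0],[.061,.006,0],[.061,-.006,0])]
for d,c in((50,(0,0,255)),(55,(0,255,0)),(60,(255,0,0))):
    for p in (proj(a,pts(e,d))-[x0,y0]+.5)*10: cv2.circle(A,tuple(int(v) for v in p),2,c,-1)
    print(d,proj(a,pts(e,d)[:1]),'wrist',proj(w,pts(e,d)[:2]).round(1).tolist())
W=cv2.resize(w['frame'][190:400,230:420,::-1],None,fx=2,fy=2)
im=np.zeros((420,800,3),np.uint8);im[:,:420]=A;im[:,420:]=W;cv2.imwrite('pics/c6.png',im)
E
```

```text
t 10.4 pos [0.5393 0.1682 0.1497] yaw 194.75 wz 0.0002 0.0 q [ 0.3    0.332  1.824 -0.     0.985 -1.528] F [-0.8 -0.6 -1.1] T [ 0.09 -0.22 -0.02] g 35.79 15.0
332 146
50 [[360.53557487 178.81210287]] wrist [[325.2, 271.0], [325.3, 255.2]]
55 [[358.95524353 179.55272838]] wrist [[325.2, 264.3], [325.3, 252.9]]
60 [[357.30110022 180.14444069]] wrist [[325.2, 257.5], [325.3, 250.7]]
```

View pics/c6.png

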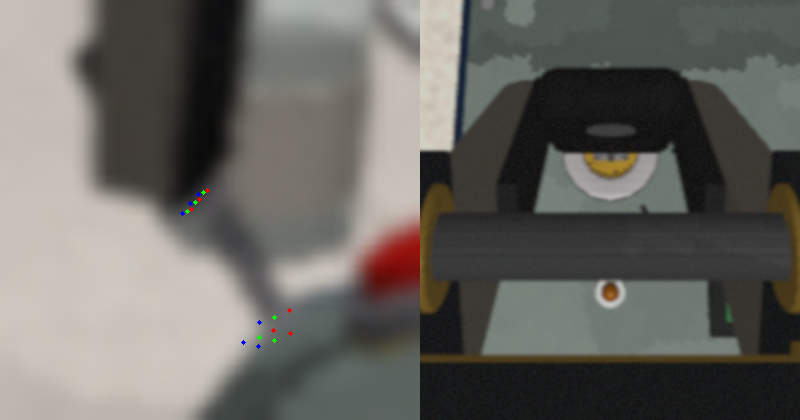

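```bash
python3 - <<'E'
from h import *
w=load('w5'); s=load('s5')
for nm,p in(('fitA',[.6272,.2370,.2566]),('fitB',[.62876,.23754,.26021])):
  P=lambda o:np.array(o)@Rz(p[2]).T+[p[0],p[1],0]
  n=np.array([-.5,0,.866]);u=np.array([.866,0,.5]);m=np.array([-.055,-.045,.07])
  pts=[m+.004*n+.021*u,m+.004*n+[0,.021,0],m+.004*n-[0,.021,0],m+.004*n]
  print(nm,P(m),proj(w,P(pts)).round(1).tolist(),'scene',proj(s,P(pts[3:])))
print('obs collar bottom (325,289), width 302.5..348.5; scene collar centre ~',(505/8+302,493/8+131))
E
```

```text
fitA [0.58542149 0.17951474 0.07      ] [[324.2, 286.4], [348.8, 261.1], [299.8, 261.0], [324.3, 261.0]] scene [[362.61363189 192.29803883]]
fitB [0.58718928 0.17990429 0.07      ] [[324.2, 288.4], [348.7, 263.0], [299.7, 263.0], [324.2, 263.0]] scene [[363.27884575 192.46658062]]
obs collar bottom (325,289), width 302.5..348.5; scene collar centre ~ (365.125, 192.625)
```

Request:
jog_arm([
  [0.046,0.009,-0.14],
  [0.045,0.009,-0.14],
  [0.045,0.009,-0.14],
  [0.045,0.009,-0.12],
  [0.045,0.008,-0.088],
], hand=[0,0,0,0,0], turn=[0,0,0,0,0])

```text
time_s: 11.0
position: [0.5501, 0.1704, 0.1172]
ee_rot: [-0.0, -0.129, 0.992, -0.0]
force: [0.2, -0.2, -0.3]
grip_width: 0.0358
gripper_force: 15.0
```

Request:
jog_arm([
  [0,0,0],
  [0.029,0.008,-0.052],
  [0.029,0.008,-0.052],
  [0.019,0.005,-0.035],
  [0,0,0],
], hand=[0,0,0,0,0], turn=[0,0,0,0,0])

```text
time_s: 11.5
position: [0.5541, 0.1715, 0.1111]
ee_rot: [-0.0, -0.129, 0.992, -0.0]
force: [0.3, 0.3, -1.3]
grip_width: 0.0358
gripper_force: 15.0
```

Request:
jog_arm([
  [0.019,0.005,-0.035],
  [0.019,0.005,-0.035],
  [0.01,0.003,-0.017],
  [0,0,0],
  [0,0,0],
], hand=[0,0,0,0,0], turn=[0,0,0,0,0])

```text
time_s: 12.0
position: [0.5565, 0.1722, 0.1069]
ee_rot: [-0.0, -0.129, 0.992, -0.0]
force: [-0.2, -0.4, -0.4]
grip_width: 0.0362
gripper_force: 15.0
```

```bash
python3 - <<'E'
from h import *
st()
E
```

```text
t 12.0 pos [0.5565 0.1722 0.1069] yaw 194.8 wz -0.0 -0.0 q [ 0.297  0.411  1.817 -0.     0.913 -1.532] F [-0.2 -0.4 -0.4] T [ 0.08 -0.21 -0.03] g 36.15 15.0
```

Request:
jog_arm([
  [0.03,0.008,-0.03],
  [0.03,0.008,-0.03],
  [0.03,0.008,-0.01],
  [0.03,0.008,0],
  [0.03,0.008,0],
], hand=[0,0,0,0,0], turn=[0,0,0,0,0])

```text
time_s: 12.5
position: [0.5629, 0.1739, 0.1029]
ee_rot: [-0.001, -0.129, 0.992, -0.0]
force: [-3.3, -0.7, -0.3]
grip_width: 0.0355
gripper_force: 15.0
```

```bash
python3 - <<'E'
from h import *
st()
E
```

```text
t 12.5 pos [0.5629 0.1739 0.1029] yaw 194.8 wz -0.0013 -0.0002 q [ 0.297  0.427  1.803  0.     0.914 -1.532] F [-3.3 -0.7 -0.3] T [-0.15  0.78  0.03] g 35.46 15.0
```

Request:
jog_arm([
  [0.03,0.008,-0.014],
  [0.03,0.008,-0.014],
  [0.03,0.008,-0.014],
  [0.02,0.002,-0.014],
  [0,0,-0.014],
], hand=[0,0,0,0,0], turn=[0,0,0,0,0])

```text
time_s: 13.0
position: [0.5698, 0.1755, 0.0998]
ee_rot: [0.0, -0.129, 0.992, 0.0]
force: [-2.7, -0.6, 0.3]
grip_width: 0.0356
gripper_force: 15.0
```

```bash
python3 - <<'E'
from h import *
st()
E
```

```text
t 13.0 pos [0.5698 0.1755 0.0998] yaw 194.8 wz 0.0002 0.0 q [ 0.296  0.439  1.792 -0.     0.911 -1.533] F [-2.7 -0.6  0.3] T [-0.13  0.56 -0.03] g 35.57 15.0
```

Request:
jog_arm([
  [0.023,0.006,-0.042],
  [0.023,0.006,-0.042],
  [0.023,0.006,-0.042],
  [0.023,0.006,-0.042],
  [0.01,0.003,-0.02],
], hand=[0,0,0,0,0], turn=[0,0,0,0,0])

```text
time_s: 13.5
position: [0.575, 0.1769, 0.0903]
ee_rot: [0.0, -0.129, 0.992, 0.0]
force: [-2.6, -0.2, -1.5]
grip_width: 0.0361
gripper_force: 15.0
```

```bash
python3 - <<'E'
from h import *
st()
E
```

```text
t 13.5 pos [0.575  0.1769 0.0903] yaw 194.8 wz 0.0003 0.0 q [ 0.296  0.458  1.785 -0.     0.897 -1.533] F [-2.6 -0.2 -1.5] T [-0.09  0.36 -0.01] g 36.14 15.0
```

Request:
jog_arm([
  [0.01,0.003,-0.018],
  [0.01,0.003,-0.018],
  [0.01,0.003,-0.018],
  [0,0,0],
  [0,0,0],
], hand=[0,0,0,0,0], turn=[0,0,0,0,0])

```text
time_s: 14.0
position: [0.5763, 0.1774, 0.0878]
ee_rot: [0.0, -0.129, 0.992, 0.0]
force: [-0.6, -0.2, -2.3]
grip_width: 0.036
gripper_force: 15.0
```

```bash
python3 - <<'E'
from h import *
st()
E
```

```text
t 14.0 pos [0.5763 0.1774 0.0878] yaw 194.8 wz 0.0002 0.0 q [ 0.296  0.463  1.784 -0.     0.894 -1.533] F [-0.6 -0.2 -2.3] T [0.02 0.09 0.  ] g 35.98 15.0
```

Request:
jog_arm([
  [0.012,0.003,-0.02],
  [0.012,0.003,-0.02],
  [0.012,0.003,-0.02],
  [0,0,0],
  [0,0,0],
], hand=[0,0,0,0,0], turn=[0,0,0,0,0])

```text
time_s: 14.5
position: [0.5775, 0.1776, 0.0858]
ee_rot: [-0.0, -0.129, 0.992, -0.0]
force: [-7.7, -1.2, 11.3]
grip_width: 0.0358
gripper_force: 15.0
```

Request:
jog_arm([
  [0.012,0.003,-0.02],
  [0.012,0.003,-0.02],
  [0,0,0],
  [0,0,0],
  [0,0,0],
], hand=[0,0,0,0,0], turn=[0,0,0,0,0])

```text
time_s: 15.0
position: [0.5786, 0.1779, 0.0845]
ee_rot: [-0.0, -0.129, 0.992, -0.0]
force: [-9.6, -2.9, 18.6]
grip_width: 0.0357
gripper_force: 15.0
```

```bash
python3 - <<'E'
from h import *
st()
E
```

```text
t 15.0 pos [0.5786 0.1779 0.0845] yaw 194.79 wz -0.0004 -0.0 q [ 0.296  0.471  1.779  0.     0.892 -1.533] F [-9.6 -2.9 18.6] T [-0.43  1.69  0.04] g 35.73 15.0
```

Request:
jog_arm([
  [0,0,0],
  [0,0,0],
  [0,0,0],
  [0,0,0],
  [0,0,0],
], hand=[0,0,0,0,0], turn=[0,0,-0.022,-0.022,-0.022], newtons=25)

```text
time_s: 15.5
position: [0.5778, 0.1808, 0.0843]
ee_rot: [-0.001, -0.023, 1.0, 0.002]
force: [-12.6, 13.9, 13.1]
grip_width: 0.0357
gripper_force: 25.2
```

```bash
python3 - <<'E'
from h import *
st()
E
```

```text
t 15.5 pos [0.5778 0.1808 0.0843] yaw 182.69 wz -0.0009 0.0022 q [ 0.298  0.472  1.779  0.006  0.891 -1.324] F [-12.6  13.9  13.1] T [3.42 2.25 0.47] g 35.69 25.2
```

Request:
jog_arm([
  [0,0,0],
  [0,0,0],
  [0,0,0],
  [0,0,0],
  [0,0,0],
], hand=[0,0,0,0,0], turn=[-0.022,-0.022,-0.022,0,0])

```text
time_s: 16.0
position: [0.5798, 0.1819, 0.0846]
ee_rot: [0.001, 0.079, 0.997, 0.003]
force: [-7.2, 15.9, 10.8]
grip_width: 0.0365
gripper_force: 25.7
```

```bash
python3 - <<'E'
from h import *
st()
E
```

```text
t 16.0 pos [0.5798 0.1819 0.0846] yaw 170.99 wz 0.0008 0.0031 q [ 0.299  0.472  1.778  0.007  0.888 -1.119] F [-7.2 15.9 10.8] T [3.84 1.24 0.58] g 36.54 25.7
```

Request:
jog_arm([
  [0,0,0],
  [0,0,0],
  [0,0,0],
  [0,0,0],
  [0,0,0],
], hand=[0,0,0,0,0], turn=[0,0,0,0,0], newtons=8)

```text
time_s: 16.5
position: [0.5804, 0.1801, 0.0844]
ee_rot: [0.001, 0.078, 0.997, 0.002]
force: [-4.2, 7.3, 8.4]
grip_width: 0.0388
gripper_force: 8.5
```

```bash
python3 - <<'E'
from h import *
st()
w=snap('wrist','w6'); a=snap('scene','s6')
A=cv2.resize(a['frame'][155:215,325:400,::-1],None,fx=6,fy=6,interpolation=cv2.INTER_CUBIC)
W=cv2.resize(w['frame'][190:370,230:405,::-1],None,fx=2,fy=2)
cv2.imwrite('pics/c7.png',np.hstack([A,W]))
E
```

```text
t 16.5 pos [0.5804 0.1801 0.0844] yaw 171.02 wz 0.0014 0.0018 q [ 0.297  0.472  1.778  0.003  0.888 -1.119] F [-4.2  7.3  8.4] T [1.71 0.51 0.24] g 38.78 8.5
```

View pics/c7.png

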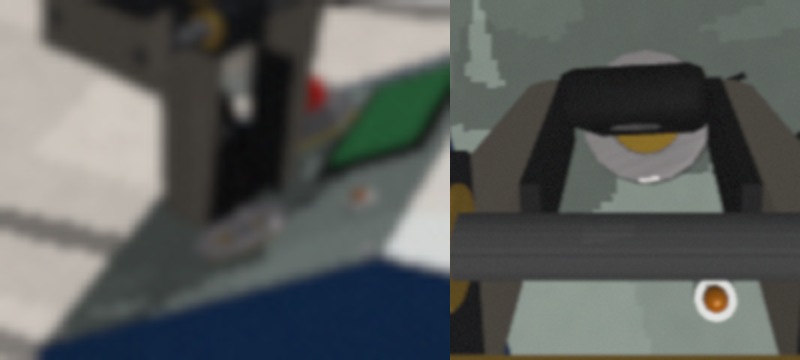

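Request:
jog_arm([
  [0,0,0],
  [0,0,0],
  [0,0,0],
  [0,0,0],
  [0,0,0],
], hand=[0,0,0,0,0], turn=[0,-0.022,-0.022,-0.022,-0.022], newtons=15)

```text
time_s: 17.1
position: [0.5814, 0.1803, 0.0841]
ee_rot: [0.002, 0.216, 0.976, 0.002]
force: [1.2, 6.5, 1.1]
grip_width: 0.0402
gripper_force: 16.0
```

```bash
python3 - <<'E'
from h import *
st()
E
```

```text
t 17.1 pos [0.5814 0.1803 0.0841] yaw 155.05 wz 0.0021 0.0023 q [ 0.297  0.473  1.777  0.003  0.885 -0.84 ] F [1.2 6.5 1.1] T [ 1.98 -0.61  0.5 ] g 40.25 16.0
```

Request:
jog_arm([
  [0,0,0],
  [0,0,0],
  [0,0,0],
  [0,0,0],
  [0,0,0],
], hand=[0,0,0,0,0], turn=[-0.022,-0.022,-0.022,-0.022,0])

```text
time_s: 17.6
position: [0.5826, 0.1787, 0.0837]
ee_rot: [0.003, 0.348, 0.937, 0.002]
force: [6.5, -0.9, -3.2]
grip_width: 0.0428
gripper_force: 17.1
```

```bash
python3 - <<'E'
from h import *
st()
E
```

```text
t 17.6 pos [0.5826 0.1787 0.0837] yaw 139.27 wz 0.0031 0.002 q [ 2.960e-01  4.740e-01  1.777e+00 -1.000e-03  8.830e-01 -5.640e-01] F [ 6.5 -0.9 -3.2] T [ 0.66 -1.72  0.5 ] g 42.81 17.1
```

Request:
jog_arm([
  [0.02,0,-0.03],
  [0.02,0,-0.02],
  [0,0,0],
  [0,0,0],
  [0,0,0],
], hand=[0,0,0,0,0], turn=[0,0,-0.022,-0.022,0])

```text
time_s: 18.1
position: [0.5825, 0.178, 0.0824]
ee_rot: [0.001, 0.412, 0.911, 0.001]
force: [-4.7, -5.3, 15.5]
grip_width: 0.0438
gripper_force: 25.3
```

```bash
python3 - <<'E'
from h import *
st()
E
```

```text
t 18.1 pos [0.5825 0.178  0.0824] yaw 131.38 wz 0.0014 0.0007 q [ 2.950e-01  4.770e-01  1.775e+00 -1.000e-03  8.860e-01 -4.270e-01] F [-4.7 -5.3 15.5] T [-0.04  0.16  0.79] g 43.84 25.3
```

Request:
jog_arm([
  [0,0,-0.02],
  [0,0,0],
  [0,0,0],
  [0,0,0],
  [0,0,0],
], hand=[0,0,0,0,0], turn=[-0.022,-0.022,-0.022,-0.022,0])

```text
time_s: 18.6
position: [0.582, 0.1774, 0.0823]
ee_rot: [0.001, 0.533, 0.846, 0.0]
force: [-11.7, -9.8, 27.7]
grip_width: 0.0446
gripper_force: 43.0
```

```bash
python3 - <<'E'
from h import *
st()
E
```

```text
t 18.6 pos [0.582  0.1774 0.0823] yaw 115.63 wz 0.0013 0.0003 q [ 0.294  0.477  1.776 -0.002  0.887 -0.152] F [-11.7  -9.8  27.7] T [-0.23  0.6   1.55] g 44.65 43.0
```

Request:
jog_arm([
  [0,0,0],
  [0,0,0],
  [0,0,0],
  [0,0,0],
  [0,0,0],
], hand=[0,0,0,0.5,0.52], turn=[0,0,0,0,0])

```text
time_s: 19.1
position: [0.58, 0.1773, 0.0824]
ee_rot: [-0.0, 0.532, 0.846, -0.001]
force: [-19.6, -9.8, 37.6]
grip_width: 0.0479
gripper_force: 31.4
```

```bash
python3 - <<'E'
from h import *
st(); snap('wrist','w8')
E
```

```text
t 19.1 pos [0.58   0.1773 0.0824] yaw 115.65 wz -0.0004 -0.001 q [ 2.950e-01  4.760e-01  1.777e+00 -1.000e-03  8.910e-01 -1.530e-01] F [-19.6  -9.8  37.6] T [-1.44  2.28  0.14] g 47.88 31.4
```

Request:
jog_arm([
  [-0.01,-0.003,0.018],
  [-0.01,-0.003,0.018],
  [-0.015,-0.004,0.026],
  [-0.015,-0.004,0.026],
  [-0.015,-0.004,0.026],
], hand=[0.52,0.52,0.54,0.56,0.58], turn=[0,0,0,0,0])

```text
time_s: 19.65
position: [0.5775, 0.1769, 0.0848]
ee_rot: [-0.0, 0.533, 0.846, -0.0]
force: [-1.8, -1.8, -1.6]
grip_width: 0.0532
gripper_force: 1.2
```

```bash
python3 - <<'E'
from h import *
st(); snap('wrist','w9'); snap('scene','s9')
E
```

```text
t 19.65 pos [0.5775 0.1769 0.0848] yaw 115.59 wz -0.0002 -0.0003 q [ 0.295  0.469  1.782 -0.     0.891 -0.152] F [-1.8 -1.8 -1.6] T [-0.32  0.1   0.06] g 53.22 1.2
```

Request:
jog_arm([
  [-0.03,-0.008,0.052],
  [-0.03,-0.008,0.052],
  [-0.04,-0.01,0.07],
  [-0.04,-0.01,0.07],
  [-0.05,-0.013,0.087],
], hand=[0.62,0.66,0.7,0.72,0.74], turn=[0,0,0,0,0])

```text
time_s: 20.25
position: [0.5684, 0.1748, 0.102]
ee_rot: [0.0, 0.533, 0.846, 0.0]
force: [-0.1, -0.4, 0.9]
grip_width: 0.068
gripper_force: 0.0
```

Request:
jog_arm([
  [-0.1,-0.026,0.173],
  [-0.1,-0.026,0.173],
  [-0.1,-0.026,0.173],
  [-0.1,-0.026,0.173],
  [-0.1,-0.026,0.173],
], hand=[0.75,0.75,0.75,0.75,0.75], turn=[0,0,0,0,0])

```text
time_s: 20.75
position: [0.5429, 0.1681, 0.1457]
ee_rot: [0.0, 0.533, 0.846, 0.0]
force: [0.7, 0.1, -0.6]
grip_width: 0.0689
gripper_force: 0.0
```

Request:
jog_arm([
  [-0.4,-0.1,0.4],
  [-0.4,-0.1,0.4],
  [-0.4,-0.1,0.4],
  [-0.4,-0.1,0.4],
  [-0.4,-0.1,0.4],
], hand=[0.75,0.75,0.75,0.75,0.75], turn=[0,0,0,0,0])

```text
time_s: 21.25
position: [0.4422, 0.1428, 0.2459]
ee_rot: [0.0, 0.533, 0.846, 0.0]
force: [0.3, -0.2, -0.2]
grip_width: 0.0686
gripper_force: 0.0
```

```bash
python3 - <<'E'
from h import *
st(); a=snap('scene','s10');t=snap('top','t10')
P=lambda o:np.array(o)@Rz(.2602).T+[.6288,.2380,0]
n=np.array([-.5,0,.866]);u=np.array([.866,0,.5]);y=np.array([0,1,0]);fl=np.array([-.055,-.045,.07])-.03*n
# compare: black-head mask vs predicted head silhouette at phi and insertion lift
for s,nm in((a,'scene'),(t,'top')):
  b=load('s0' if nm=='scene' else 't0')['frame'].max(2).astype(int); f=s['frame'].max(2).astype(int)
  m=((f<(50 if nm=='scene' else 30))&(b-f>15)).astype(np.uint8)
  c0=proj(s,P(fl+.065*n))[0]; Y,X=np.mgrid[:400,:640]; m[(abs(X-c0[0])>30)|(abs(Y-c0[1])>30)]=0
  best=[]
  for ph in range(0,81,5):
   for L in(0,5,10,15):
    w=np.cos(np.radians(ph))*y+np.sin(np.radians(ph))*u; v=np.cross(w,n); C=[fl+n*(L/1e3+d)+w*i*.018+v*j*.007 for d in(.041,.089) for i in(-1,1) for j in(-1,1)]
    h=cv2.convexHull(proj(s,P(C)).astype(np.float32)); q=np.zeros_like(m); cv2.fillConvexPoly(q,np.rint(h*16).astype(np.int32),1,shift=4)
    best.append(((q&m).sum()/max(1,(q|m).sum()),ph,L))
  print(nm,m.sum(),[(round(float(z),2),p,l) for z,p,l in sorted(best)[::-1][:8]])
E
```

```text
t 21.25 pos [0.4422 0.1428 0.2459] yaw 115.59 wz 0.0001 0.0001 q [ 0.309  0.066  1.926 -0.     1.149 -0.137] F [ 0.3 -0.2 -0.2] T [-0.03 -0.11  0.04] g 68.64 0.0
scene 198 [(0.67, 10, 0), (0.67, 0, 0), (0.66, 5, 0), (0.65, 15, 0), (0.64, 0, 5), (0.64, 5, 5), (0.63, 60, 0), (0.63, 10, 5)]
top 90 [(0.03, 15, 5), (0.03, 10, 0), (0.03, 65, 15), (0.03, 0, 0), (0.03, 60, 15), (0.03, 55, 15), (0.03, 30, 10), (0.03, 30, 5)]
```

```bash
python3 - <<'E'
from h import *
w=snap('wrist','w10')
P=lambda o:np.array(o)@Rz(.2602).T+[.6288,.2380,0]
n=np.array([-.5,0,.866]);u=np.array([.866,0,.5]);y=np.array([0,1,0]);fl=np.array([-.055,-.045,.07])-.03*n
for nm in('w10','s10','t10'):
  s=load(nm); g=s['frame'].max(2); c=proj(s,P(fl+.06*n))[0]; print(nm,c)
  for ph in(0,60,67):
    W=np.cos(np.radians(ph))*y+np.sin(np.radians(ph))*u
    v=np.cross(W,n);print(ph,[proj(s,P(fl+n*d+W*.018*i)).round(0).astype(int).tolist()[0] for d in(.089,.041) for i in(-1,1)])
  if 0<c[0]<640 and 0<c[1]<400:
    x0,y0=int(c[0]),int(c[1]);k=1 if nm!='w10' else 2
    for r in range(y0-22*k,y0+18*k,k): print(r,''.join('#' if q<35 else '+' if q<60 else '.' if q<110 else ' ' for q in g[r,x0-30*k:x0+30*k:k]))
    print('x0',x0-30*k)
E
```

```text
w10 [446.68509065 214.27974412]
0 [[437, 235], [447, 202], [445, 227], [454, 196]]
60 [[424, 222], [461, 215], [433, 215], [466, 208]]
67 [[424, 220], [462, 217], [433, 213], [466, 210]]
170    ...                                            .+++......
172    ...                                            .##.......
174   ...                                            .++#.......
176   ...                                            .+#+.......
178   ...                                            .#+++......
180   ...                                            +#+++#+++..
182  ....                                .           .+++#+#+#++
184  ...                                .+              ...++##+
186  ...                                ..                   ..+
188  ...               ......           ..                      
190  ..             ...........                                 
192 ...          ................  ...                          
194 ...       .....................      .                      
196 ...       .....................                             
198
[... 6581 characters left out ...]
..........++...........+..###+++++++++#....
196 ...........................+#..............+##+++++++++#+...
197 ............................#............+.+###++++++++##...
198 ............................+............+..###++++++++##...
199 ............................+#..............####+++++.++#...
200 .............................#..............+###++++..++#+..
201 .............................#............+..###+++++.++##..
202 .............................++...........+..####+++++++##..
203 ..............................#..............+###++++++++...
204 ..............................#............+..####++........
205 ..............................+............+..####..........
x0 244
```

```bash
cat > fit.py <<'E'
from h import *
P=lambda o:np.array(o)@Rz(.2602).T+[.6288,.2380,0]
n=np.array([-.5,0,.866]);u=np.array([.866,0,.5]);y=np.array([0,1,0]);fl=np.array([-.055,-.045,.07])-.03*n
def fit(nm,thr):
  s=load(nm); g=s['frame'].max(2); c=proj(s,P(fl+.065*n))[0]
  m=(g<thr).astype(np.uint8); k,lab=cv2.connectedComponents(m); l=lab[int(c[1])+1,int(c[0])]; m=cv2.morphologyEx((lab==l).astype(np.uint8),cv2.MORPH_CLOSE,np.ones((7,7)))
  M=cv2.resize(m*255,None,fx=4,fy=4,interpolation=cv2.INTER_LINEAR)>127; M=M.astype(np.uint8)
  def iou(p):
    ph,dx,dy,L=p; W=np.cos(ph)*y+np.sin(ph)*u; v=np.cross(W,n)
    C=[fl+n*(L+d)+W*(i*.018)+v*j*.007 for d in(.041,.089) for i in(-1,1) for j in(-1,1)]
    h=(cv2.convexHull(proj(s,P(C)).astype(np.float32))+[dx+.5,dy+.5])*4
    q=np.zeros_like(M);cv2.fillConvexPoly(q,np.rint(h*16).astype(np.int32),1,shift=4)
    return (q&M).sum()/(q|M).sum()
  from scipy.optimize import minimize
  out=[]
  for ph in np.radians(range(40,86,4)):
    r=minimize(lambda z:-iou([ph,z[0],z[1],z[2]/1e3]),[0,0,0],method='Nelder-Mead',options=dict(initial_simplex=[[0,0,0],[2,0,0],[0,2,0],[0,0,3]]))
    out.append((round(float(-r.fun),3),round(np.degrees(ph)),r.x.round(1).tolist()))
  print(nm,m.sum(),*out,sep='\n')
E
python3 -c "
from fit import *
fit('w10',50);fit('s10',55)"
```

```text
w10
504
(0.641, 40, [-6.7, 3.6, -48.3])
(0.7, 44, [-7.0, 3.6, -50.9])
(0.668, 48, [-1.1, -3.3, 0.4])
(0.808, 52, [-6.9, 3.4, -48.6])
(0.839, 56, [-9.6, 6.0, -70.9])
(0.855, 60, [-12.0, 8.1, -91.1])
(0.844, 64, [-11.2, 7.8, -87.6])
(0.803, 68, [-9.6, 6.4, -73.5])
(0.76, 72, [-9.3, 6.0, -69.6])
(0.717, 76, [-8.0, 4.8, -60.3])
(0.676, 80, [-8.3, 4.8, -60.8])
(0.639, 84, [-8.1, 4.6, -61.0])
s10
237
(0.743, 40, [1.2, -0.4, 0.5])
(0.744, 44, [1.4, 0.0, 0.4])
(0.746, 48, [1.2, -0.5, 0.4])
(0.75, 52, [1.0, -0.2, 0.7])
(0.758, 56, [1.1, -0.1, 0.6])
(0.764, 60, [0.9, -0.3, 0.7])
(0.765, 64, [1.1, -0.3, -1.4])
(0.758, 68, [1.1, -0.3, -0.6])
(0.751, 72, [1.2, -0.1, -0.0])
(0.746, 76, [1.2, -0.1, -0.5])
(0.743, 80, [1.2, -0.4, -0.5])
(0.742, 84, [1.4, -0.3, -0.5])
```

Request:
jog_arm([
  [0.42,0.106,-0.41],
  [0.42,0.106,-0.41],
  [0.42,0.106,-0.41],
  [0.42,0.106,-0.41],
  [0.42,0.106,-0.41],
], hand=[0.75,0.75,0.75,0.75,0.75], turn=[0.0148,0.0148,0.0148,0.0148,0.0148])

```text
time_s: 21.9
position: [0.5494, 0.1699, 0.14]
ee_rot: [-0.0, 0.43, 0.903, -0.0]
force: [-0.2, -1.0, 0.5]
grip_width: 0.0691
gripper_force: 0.0
```

Request:
jog_arm([
  [0,0,0],
  [0.11,0.03,-0.2],
  [0.11,0.03,-0.2],
  [0.11,0.03,-0.2],
  [0.11,0.03,-0.2],
], hand=[0.75,0.75,0.75,0.75,0.75], turn=[0,0,0,0,0])

```text
time_s: 22.4
position: [0.5707, 0.1758, 0.1019]
ee_rot: [0.0, 0.431, 0.902, 0.0]
force: [0.4, 0.2, 0.8]
grip_width: 0.0687
gripper_force: 0.0
```

Request:
jog_arm([
  [0,0,0],
  [0,0,0],
  [0,0,0],
  [0,0,0],
  [0,0,0],
], hand=[0.5,0.5,0.5,0.5,0.5], turn=[0,0,0,0,0], newtons=10)

```text
time_s: 22.9
position: [0.5702, 0.1756, 0.1027]
ee_rot: [0.0, 0.431, 0.902, 0.0]
force: [-0.6, -0.1, 0.4]
grip_width: 0.0458
gripper_force: 0.6
```

```bash
python3 - <<'E'
from h import *
st()
E
```

```text
t 22.9 pos [0.5702 0.1756 0.1027] yaw 128.91 wz 0.0001 0.0001 q [ 0.296  0.436  1.789  0.     0.917 -0.383] F [-0.6 -0.1  0.4] T [-0.13  0.08 -0.04] g 45.8 0.6
```

Now squeeze at the matched yaw to drive it against the stop, then turn a little further.

Request:
jog_arm([
  [0,0,0],
  [0,0,0],
  [0,0,0],
  [0,0,0],
  [0,0,0],
], hand=[0,0,0,0,0], turn=[0,0,0,0,0], newtons=12)

```text
time_s: 23.4
position: [0.5702, 0.1757, 0.1024]
ee_rot: [-0.0, 0.431, 0.902, -0.0]
force: [-3.3, -0.7, 5.1]
grip_width: 0.0436
gripper_force: 11.3
```

```bash
python3 - <<'E'
from h import *
st()
E
```

```text
t 23.4 pos [0.5702 0.1757 0.1024] yaw 128.91 wz -0.0001 -0.0 q [ 0.296  0.436  1.789  0.     0.917 -0.383] F [-3.3 -0.7  5.1] T [-0.15  0.44  0.05] g 43.58 11.3
```

Request:
jog_arm([
  [0,0,0],
  [0,0,0],
  [0,0,0],
  [0,0,0],
  [0,0,0],
], hand=[0,0,0,0,0], turn=[-0.015,-0.015,0,0,0])

```text
time_s: 23.9
position: [0.5706, 0.1756, 0.1026]
ee_rot: [0.0, 0.473, 0.881, 0.0]
force: [-3.2, -1.5, 7.2]
grip_width: 0.0435
gripper_force: 11.8
```

```bash
python3 - <<'E'
from h import *
st()
E
```

```text
t 23.9 pos [0.5706 0.1756 0.1026] yaw 123.54 wz 0.0003 0.0 q [ 0.296  0.436  1.788 -0.     0.917 -0.289] F [-3.2 -1.5  7.2] T [-0.27  0.31  0.2 ] g 43.5 11.8
```

Request:
jog_arm([
  [0,0,0],
  [0,0,0],
  [0,0,0],
  [0,0,0],
  [0,0,0],
], hand=[0,0,0,0,0], turn=[-0.015,-0.015,0,0,0])

```text
time_s: 24.4
position: [0.5708, 0.1754, 0.1028]
ee_rot: [0.001, 0.514, 0.858, -0.0]
force: [-2.0, -3.1, 8.2]
grip_width: 0.0438
gripper_force: 12.2
```

```bash
python3 - <<'E'
from h import *
st(); snap('wrist','w11')
w=load('w11');g=w['frame'].max(2)
for r in range(215,300,2): print(r,''.join('#' if q<38 else '+' if q<60 else '.' if q<110 else ' ' for q in g[r,260:390:1]))
E
```

```text
t 24.4 pos [0.5708 0.1754 0.1028] yaw 118.17 wz 0.0006 -0.0 q [ 2.960e-01  4.360e-01  1.788e+00 -1.000e-03  9.170e-01 -1.950e-01] F [-2.  -3.1  8.2] T [-0.42  0.3   0.44] g 43.76 12.2
215       ..............................................................                                             .................
217       .............................................................                                                ...............
219      ............................................................                                                   ..............
221      .............................................................           .                                       .............
223      .......................................................+++################################++++++++++...          ............
225     ..............................................++++######################################################+.        ..........+#
227     ....................................++#########++++................+##############################
[... 4188 characters left out ...]
     .+###########+++++++
291 +++++#+###########+.   .........                                                                               .###########+++++++
293 +++++++###########.       .........                                                                            .+##########+++++++
295 +++++++++#########.          ..........                                                                         .##########+++++++
297 ++++++++++++++++++++........++++++++++++++++++++++++++++++++++++++++++++++++++++++++++++++++++++++++++++++++++++++++++++++++++++++
299 ++++++++++++++++++++++++++++++++++++++++++++++++++++++++++++++++++++++++++++++++++++++++++++++++++++++++++++++++++++++++++++++++++
```

Request:
jog_arm([
  [0,0,0],
  [0,0,0],
  [0,0,0],
  [0,0,0],
  [0,0,0],
], hand=[0.55,0.6,0.68,0.75,0.75], turn=[0,0,0,0,0])

```text
time_s: 24.95
position: [0.5704, 0.1757, 0.1022]
ee_rot: [-0.0, 0.514, 0.858, 0.0]
force: [-0.2, -1.1, -0.7]
grip_width: 0.0689
gripper_force: 0.0
```

Request:
jog_arm([
  [-0.1,-0.026,0.173],
  [-0.1,-0.026,0.173],
  [-0.1,-0.026,0.173],
  [-0.1,-0.026,0.173],
  [-0.1,-0.026,0.173],
], hand=[0.75,0.75,0.75,0.75,0.75], turn=[0,0,0,0,0])

```text
time_s: 25.45
position: [0.545, 0.1691, 0.1467]
ee_rot: [0.0, 0.514, 0.858, 0.0]
force: [-0.3, -0.1, 0.8]
grip_width: 0.0688
gripper_force: 0.0
```

Request:
jog_arm([
  [-0.4,-0.1,0.4],
  [-0.4,-0.1,0.4],
  [-0.4,-0.1,0.4],
  [-0.4,-0.1,0.4],
  [-0.4,-0.1,0.4],
], hand=[0.75,0.75,0.75,0.75,0.75], turn=[0,0,0,0,0])

```text
time_s: 25.95
position: [0.4442, 0.1439, 0.2468]
ee_rot: [0.0, 0.514, 0.858, 0.0]
force: [0.8, -0.3, -0.1]
grip_width: 0.069
gripper_force: 0.0
```

Request:
jog_arm([
  [0,0,0],
  [0,0,0],
  [0,0,0],
  [0,0,0],
  [0,0,0],
], hand=[0.75,0.75,0.75,0.75,0.75], turn=[0,0,0,0,0])

```text
time_s: 26.45
position: [0.4454, 0.1442, 0.2447]
ee_rot: [-0.0, 0.514, 0.858, -0.001]
force: [0.3, -0.2, -0.3]
grip_width: 0.0692
gripper_force: 0.0
```

```bash
python3 - <<'E'
from fit import *
st(); snap('wrist','w12'); snap('scene','s12'); fit('s12',55); fit('w12',50)
E
```

```text
t 26.45 pos [0.4454 0.1442 0.2447] yaw 118.11 wz -0.0005 -0.0005 q [ 0.31   0.074  1.92  -0.     1.149 -0.181] F [ 0.3 -0.2 -0.3] T [-0.04 -0.13 -0.05] g 69.16 0.0
s12
232
(0.738, 40, [1.1, -0.1, 0.7])
(0.738, 44, [1.3, -0.1, -0.3])
(0.742, 48, [1.0, -0.1, 0.6])
(0.746, 52, [1.2, 0.1, 0.1])
(0.754, 56, [1.1, -0.1, -1.0])
(0.763, 60, [0.9, -0.2, -0.3])
(0.763, 64, [0.9, -0.1, -0.4])
(0.754, 68, [1.1, 0.3, 0.7])
(0.748, 72, [1.0, -0.2, -0.4])
(0.742, 76, [1.0, -0.7, -0.5])
(0.737, 80, [1.3, -0.2, 0.2])
(0.737, 84, [1.2, -0.0, 0.1])
w12
513
(0.637, 40, [-6.9, 3.3, -46.4])
(0.694, 44, [-6.9, 3.8, -49.1])
(0.659, 48, [-0.6, -4.1, 4.2])
(0.803, 52, [-7.8, 3.5, -52.9])
(0.831, 56, [-8.4, 4.0, -56.7])
(0.846, 60, [-11.9, 7.4, -88.9])
(0.84, 64, [-12.1, 7.4, -87.4])
(0.799, 68, [-10.5, 6.2, -73.3])
(0.759, 72, [-10.1, 5.5, -68.5])
(0.715, 76, [-8.8, 4.7, -61.4])
(0.675, 80, [-8.1, 4.0, -54.7])
(0.637, 84, [-8.2, 4.6, -58.5])
```

```bash
python3 -c "
from plant import job
print(job.hand_in())"
```

```text
the job is handed in; nothing more can be done
None
```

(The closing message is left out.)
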